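Mix a sample by inverting it, then hold the block heater's lid open

ROBOT

A 6-joint arm with a two-finger parallel gripper is mounted at the origin on the work surface. World frame = base frame: x ahead of the robot, y to its left, z up, the work surface at z = 0. Lengths are in m, angles in rad, forces in N, time in s.
With the tool pointing down it reaches from about 0.25 to 0.775 m from the base axis. Payload 8.9 kg.
Tool frame: the origin (TCP) lies at the very end of the fingers, on their centre line; the grasp point (between the pads) lies 19 mm behind it; z points along the fingers, y is the line along which they close (so a half turn about z gives the same grasp; the last joint's range is limited). The gripper opens to 85 mm and grips with 20 to 120 N. Pads are 22 mm wide; open, the fingers measure 114 mm over their backs; the gripper's body (76 mm by 85 mm) begins 54 mm behind the grasp point. The pads swing forward as they close: fully open they stand 13 mm farther back than shut.
Start: joints at [1.108, 0.291, -0.153, 1.127, 0, 1.431], TCP at [0.167, 0.498, 0.231] pointing down, gripper open.
Joint ranges: [-2.52, 2.52], [-0.91, 1.74], [-1.3, 1.37], [-1.96, 2.02], [-1.52, 1.47], [-3.14, 3.14]. Speed limits (rad/s): [2.22, 2.22, 2.79, 3.14, 3.14, 3.14].

INTERFACE

Orientations are given as a rotation vector (axis times angle).
In Python, from rig import robot gives the robot as it stands. The module is installed in compiled form; this text tells all that it offers.
- The arm moves only by the shell command python3 -m creep 'ROWS' [OPENING] [FORCE]. ROWS is JSON, a list of rows, each an object with "delta_pos": the shift along the tool's x, y, z in mm, a list of three; "rot": the turn, a rotation vector about the tool's x, y, z in rad, a list of three. A call has 1 to 20 rows; each row is the pose to reach, as a shift and turn from the pose commanded when the call began, along the tool's axes at that moment; what a row does not reach only later rows make up. A row lasts 1/8 s, in which the tool goes at most 62.5 mm and 10.7 degrees, less where a joint would pass 70% of its speed; a pose out of reach is approached as far as the arm can. A call with a gripper value outside its range is refused whole. OPENING is the opening in per cent of the stroke, from 0 (shut) to 100 (fully open), set as the call begins (- or left out, the last holds). The fingers move at their own pace and stop on an object; FORCE is the grip in N (left out, the last holds). Time passes only in rows, so rows that repeat a pose let the fingers close. It gives the time, the measured TCP pose, the force and the opening at its end, in the units of the state.
- robot.state(): the state, without advancing time (a new reading comes with each control period).
- robot.snapshot(name): name is "side" or "top"; returns (picture, depth): 400x640x3 uint8, red, green, blue; 400x640 float32, m along the optical axis (not along the pixel's ray), 0 where there is no reading.
- robot.camera_info(name): a dict with "intrinsics" (3x3 intrinsics, pixels), "pose" (4x4, takes a point from camera to world coordinates). Camera axes: x right, y down, z forward; pixel columns grow to the right and rows downward; lengths in m; the calibration is good to about 2 mm. A picture is of the moment at which its call begins. camera_info takes no time and is no camera call.
- robot.job_done(): hands the job in, once; it reports no verdict.
The state is a dict: "time_s": time; "joints": joint angles; "dq": joint speeds; "joint_efforts": joint torques, N m; "ee_pos": TCP position; "tcp_rot": TCP orientation; "wrist_force": force on the tool from outside, world axes, zero at the start; "wrist_torque": the same for the moment, N m; "width": opening from 0.0 (shut) to 1.0 (fully open).
Only numpy, scipy, OpenCV 4.12 (cv2) and the standard library are available. Lean on these libraries where they do the work, as an engineer would, in place of code of your own. Each camera call takes 0.05 s, during which the arm holds its last target. There are 200 camera calls.

TASK

The amber sample bottle with the blue cap has settled: pick it up, turn it right over so that its cap points well downward for a moment, and stand it gently back upright in the steel tray, without letting it drop. Then lift the hinged lid of the block heater (blue handle at its front) and hold it open at about 60 degrees, high enough for me to load the bottle with both hands while it still shelters the warm block: the lid falls shut by itself, so finish while still holding it there, and do not let go. Leave the other bottles, the jar, the tub, the beaker and the pot of spatulas where they stand.

Things in the scene. Friction and masses are not known exactly. Their poses are not given: they have to be found in the camera images.
- sample_mid (a point): centre of the amber sample bottle with the BLUE cap (the one to mix), half-way up. Round body 48 mm in diameter from the underside up to 72 mm, then a shoulder and a cap 29 mm in diameter; 112 mm high in all, so this point lies 56 mm above its underside. Closed tightly; about 0.16 kg, centre of mass about 40 mm above the underside. Its z axis points from the underside to the cap. Stands upright in the tray at the start; to be mixed, then stood back anywhere in the tray
- tray: fixed steel sample tray, 170 mm (its x) by 260 mm (its y), floor 3 mm thick, rim 10 mm high and 3 mm thick. Origin at the centre of its underside, on the bench; its -x side faces roughly the robot. The blue-capped and the white-capped bottle stand side by side in it, 100 to 120 mm apart along its y, about 15 mm to its -x side of the middle (which of them is on which side varies); the small jar stands behind them near the +x rim
- heater: fixed block heater with a white housing 270 mm deep (its x), 240 mm wide (its y), 90 mm high. Origin at the centre of its underside; its front, with a sloping grey control panel, faces -x (roughly the robot). On its rear two thirds sits the lid. It stands to the left or to the right of the robot's centre line, the tray on the other side
- lid (a joint): angle of the heater's lid in rad: 0 shut, grows as its front is lifted, stop at 1.4. 60 degrees is 1.047. The hinge is free: the lid falls shut from any angle
- lid_hinge (a point): middle of the lid's hinge line, 131 mm behind the heater's origin (its +x) and 92 mm up; the hinge line runs along the heater's y axis. The lid is a box-like hood of tinted clear panels in a white frame, 194 mm from hinge line to front, 228 mm wide, 72 mm high, about 0.45 kg (about 1 to 2 N at the handle hold it open)
- lid_handle (a point): middle of the bar of the lid's blue bow handle: a round bar 12 mm in diameter, running along the heater's y axis, 124 mm clear between its two legs; with the lid shut it lies 236 mm in front of the hinge line (towards the heater's -x) and 50 mm above it, 142 mm above the bench, and 42 mm in front of the lid's front face (35 mm free gap behind the bar, 46 mm free below it). It turns with the lid about the hinge line
- white_cap: bystander: amber bottle of the same shape with a WHITE cap, in the tray; origin at the centre of its underside
- dropper_jar: bystander: small clear jar with a yellow lid, 38 mm in diameter, 38 mm high, in the tray; origin at the centre of its underside
- tub_small: bystander: white tub with lid, 95 mm in diameter, 90 mm high, on the left; origin at the centre of its underside
- orange_bottle: bystander: translucent bottle with an orange cap, 68 mm in diameter, 161 mm high, on the right; origin at the centre of its underside
- utensil_pot: bystander: steel pot of spatulas and spoons, 100 mm in diameter, 240 mm high with its contents, on the left, farther off; origin at the centre of its underside
- beaker: bystander: glass beaker, 72 mm in diameter, 98 mm high, on the right; origin at the centre of its underside
Not all that is in view belongs to the job. What is shaped like the part that bears sample_mid but green or purple is not meant.

How it is judged:
By the outcome, as a careful person would: the job done as asked, in the order asked, and still so for the second after the job is handed in, while the arm keeps its last pose, push and grip.
It also fails if it takes over 72 s, if anything falls off the work surface, if the arm or the gripper's body presses on something with over 40 N, if the wrist force passes 120 N, or if a joint passes its speed limit or range.

## Working session

There is one attempt and no reset: what is moved stays moved. The work goes in short steps, Python scripts to look and compute and a shell command to move; the robot and the scene stay as the last step left them, time stands still between calls to the robot, and variables do not carry over. Pictures are saved under pics/ and viewed, on a budget of 10 in all, crops included, one or two more only if the job needs it, and the job is handed in when it is done.

```bash
mkdir -p pics
cat > h.py <<'E'
import numpy as np,cv2
from rig import robot
from scipy.spatial.transform import Rotation as R
def snap(n,f):
    p,d=robot.snapshot(n); cv2.imwrite('pics/'+f+'.png',p[:,:,::-1]); np.save('pics/'+f+'.npy',d); return p,d
def px(n,d,u,v,r=2):
    c=robot.camera_info(n);K=np.array(c['intrinsics']);T=np.array(c['pose'])
    w=d[v-r:v+r+1,u-r:u+r+1];z=np.median(w[w>0])
    return (T@np.r_[np.linalg.inv(K)@[u,v,1]*z,1])[:3]
def cloud(n,d):
    c=robot.camera_info(n);K=np.array(c['intrinsics']);T=np.array(c['pose'])
    v,u=np.mgrid[:d.shape[0],:d.shape[1]]
    P=np.stack([(u-K[0,2])/K[0,0]*d,(v-K[1,2])/K[1,1]*d,d],-1)
    return P@T[:3,:3].T+T[:3,3]
E
python3 - <<'E'
from h import *
np.set_printoptions(precision=4,suppress=True)
snap('side','s0');snap('top','t0')
for n in('side','top'):print(robot.camera_info(n))
print(robot.state())
E
```

```text
{'intrinsics': array([[456.0454,   0.    , 323.825 ],
       [  0.    , 456.0454, 198.5099],
       [  0.    ,   0.    ,   1.    ]]), 'pose': array([[ 0.8039, -0.3756,  0.4612, -0.0416],
       [-0.5947, -0.4955,  0.6331, -0.8315],
       [-0.0092, -0.7832, -0.6217,  0.9161],
       [ 0.    ,  0.    ,  0.    ,  1.    ]])}
{'intrinsics': array([[382.993 ,   0.    , 317.1587],
       [  0.    , 382.993 , 202.1184],
       [  0.    ,   0.    ,   1.    ]]), 'pose': array([[ 0.0846, -0.9717,  0.2208,  0.3012],
       [-0.9964, -0.081 ,  0.0251, -0.0161],
       [-0.0065, -0.2221, -0.975 ,  1.2817],
       [ 0.    ,  0.    ,  0.    ,  1.    ]])}
{'time_s': 0.1, 'joints': array([ 1.1077,  0.2912, -0.154 ,  1.1267,  0.    ,  1.4315]), 'dq': array([ 0.0006, -0.0002,  0.0035, -0.0021,  0.0022,  0.0018]), 'joint_efforts': array([  0.0013, -53.7977,  33.1918,   0.0093,  -0.0002,  -0.0001]), 'ee_pos': array([0.1668, 0.4974, 0.2308]), 'tcp_rot': array([-0.5063, -3.1002,  0.0017]), 'wrist_force': array([-0.1779,  0.7259,  0.4466]), 'wrist_torque': array([-0.0121,  0.0039, -0.033 ]), 'width': 0.9987943747604018}
```

View pics/s0.png

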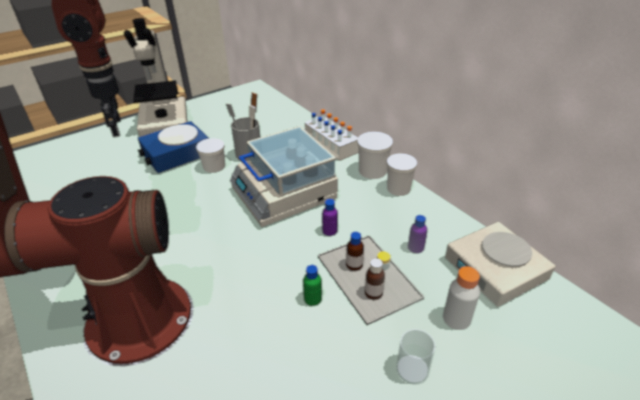

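View pics/t0.png

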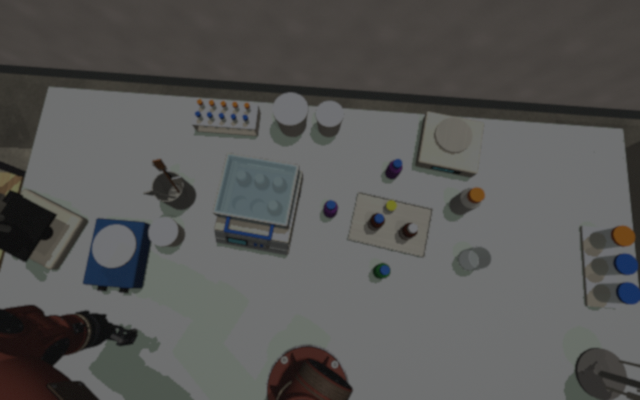

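The tray holds the amber bottle with the blue cap (side 355,250; top 377,221), the white-capped one (side 375,280; top 410,230) and the yellow-lidded jar (top 391,206). Lookalikes outside the tray are a green one (side 313,285; top 381,270) and two purple ones (side 330,217 and 418,233; top 330,208 and 394,168). I choose the amber one at side (355,250). The heater is at top (258,200) with its handle at side (252,165).

Run:
```python
from h import *
np.set_printoptions(precision=4,suppress=True)
s=cv2.imread('pics/s0.png');t=cv2.imread('pics/t0.png')
a=cv2.resize(s[140:320,220:440],None,fx=3.4,fy=3.3,interpolation=cv2.INTER_CUBIC)[:,:748]
cv2.imwrite('pics/c1.png',a)
b=cv2.resize(t[145:285,205:440],None,fx=3.4,fy=3.4,interpolation=cv2.INTER_CUBIC);b=cv2.convertScaleAbs(b,alpha=1.6)
cv2.imwrite('pics/c2.png',b)
for n,f in(('side','s0'),('top','t0')):
    d=np.load(f'pics/{f}.npy');P=cloud(n,d);im=cv2.imread(f'pics/{f}.png')
    hsv=cv2.cvtColor(im,cv2.COLOR_BGR2HSV)
    m=(hsv[...,0]>100)&(hsv[...,0]<125)&(hsv[...,1]>140)&(hsv[...,2]>50)&(P[...,0]>.3)
    k,l,st,c=cv2.connectedComponentsWithStats(m.astype(np.uint8))
    for i in range(1,k):
        if st[i,4]>12:
            q=P[l==i];print(n,c[i],st[i,4],np.median(q,0),np.percentile(q,[10,90],0).ravel())
```

```text
side [177.702  151.1186] 641 [0.3416 0.561  0.0586] [0.3059 0.5564 0.0217 0.3934 0.5994 0.0773]
side [253.6463 166.3963] 164 [0.4527 0.208  0.144 ] [0.4378 0.1386 0.1385 0.4796 0.2783 0.1463]
side [329.4375 204.225 ] 80 [ 0.5573 -0.0368  0.107 ] [ 0.5482 -0.044   0.0948  0.5673 -0.0239  0.1109]
side [420.3636 219.6182] 55 [ 0.7112 -0.2392  0.1082] [ 0.703  -0.2448  0.1014  0.7203 -0.2287  0.1102]
side [355.3146 238.0112] 89 [ 0.5254 -0.1887  0.1102] [ 0.5174 -0.1953  0.097   0.5345 -0.179   0.1134]
side [311.4955 271.7117] 111 [ 0.3698 -0.2144  0.1075] [ 0.361  -0.2205  0.0956  0.38   -0.2028  0.11  ]
top [396.8077 163.4615] 52 [ 0.7143 -0.2302  0.1098] [ 0.706  -0.2393  0.1056  0.724  -0.2205  0.1131]
top [330.4737 204.9298] 57 [ 0.5611 -0.0277  0.1106] [ 0.5516 -0.0366  0.1078  0.5699 -0.0199  0.1131]
top [378.3509 218.2456] 57 [ 0.5307 -0.1785  0.1137] [ 0.5215 -0.1873  0.111   0.5401 -0.1706  0.1157]
top [247.4512 231.3476] 164 [0.4461 0.2158 0.1465] [0.4384 0.1445 0.1433 0.4745 0.2788 0.1494]
top [119.612  247.7708] 768 [0.3543 0.5987 0.0789] [0.3046 0.5642 0.0757 0.4547 0.7033 0.0819]
top [626.0607 263.8584] 346 [ 0.452  -0.9189  0.1226] [ 0.4321 -0.9418  0.1196  0.4723 -0.8973  0.1252]
top [384.1029 269.7206] 68 [ 0.3749 -0.2045  0.1102] [ 0.3655 -0.2137  0.1037  0.3845 -0.1952  0.113 ]
top [628.5222 292.7861] 360 [ 0.368  -0.9182  0.1227] [ 0.3483 -0.9407  0.1195  0.3883 -0.8967  0.1252]
```

View pics/c1.png

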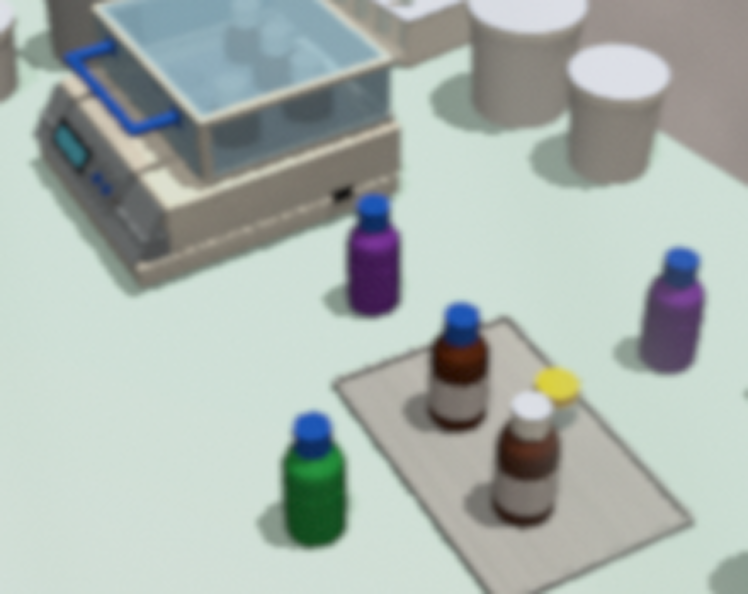

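View pics/c2.png

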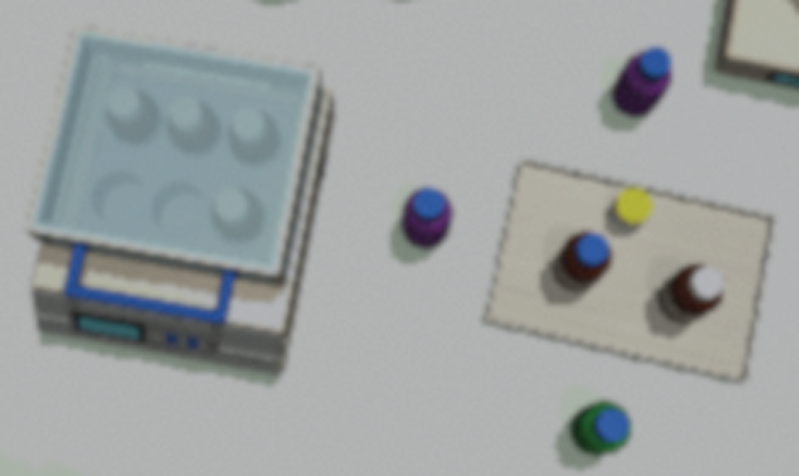

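Crop c1 confirms it: the amber body with the blue cap at (460,370) stands in the tray, next to the white-capped bottle at (525,460). The green and purple bottles are outside the tray. The bow handle is at c2 (70–225, 290–318). Next I'll measure the yaws and centres.

Run:
```python
from h import *
np.set_printoptions(precision=4,suppress=True)
d=np.load('pics/t0.npy');c=robot.camera_info('top');K=np.array(c['intrinsics']);T=np.array(c['pose'])
def plane(cu,cv,z):
    r=T[:3,:3]@np.linalg.inv(K)@[205+cu/3.4,145+cv/3.4,1];return T[:3,3]+r*(z-T[2,3])/r[2]
yaw=lambda a,b:np.degrees(np.arctan2(*(a-b)[1::-1]))
B=[plane(u,v,.142) for u,v in((75,292),(222,317))];print('bar',B,np.mean(B,0),yaw(*B)-90)
F=[plane(u,v,.164) for u,v in((34,234),(280,274))];print('lidfront',F,yaw(*F)-90)
G=[plane(u,v,.164) for u,v in((80,37),(318,72))];print('lidback',G,yaw(*G)-90)
C=[plane(u,v,.01) for u,v in((520,160),(772,215),(745,380),(487,322))];print('tray',np.array(C),np.mean(C,0),yaw(C[0],C[1])-90,yaw(C[3],C[2])-90)
print('blue cap',plane(592,248,.115),'white',plane(706,281,.115),'jar',plane(634,205,.038),'green',plane(612,425,.112),'purple',plane(428,203,.112))
for n,f in(('side','s0'),('top','t0')):
    P=cloud(n,np.load(f'pics/{f}.npy'))
    for c0 in((.529,-.182),):
        q=P[(np.hypot(P[...,0]-c0[0],P[...,1]-c0[1])<.04)&(P[...,2]>.108)];print(n,'cap top',q.mean(0),len(q))
    q=P[(abs(P[...,0]-.45)<.05)&(abs(P[...,1]-.213)<.05)&(P[...,2]>.134)&(P[...,2]<.152)]
    A=np.polyfit(q[:,1],q[:,0],1);print(n,'bar x at .213',np.polyval(A,.213),np.degrees(np.arctan(A[0])),q[:,2].max(),len(q))
```

```text
bar [array([0.4484, 0.2757, 0.142 ]), array([0.4373, 0.1436, 0.142 ])] [0.4428 0.2096 0.142 ] -4.8354874281432245
lidfront [array([0.4934, 0.3129, 0.164 ]), array([0.4761, 0.0945, 0.164 ])] -4.518346736493726
lidback [array([0.6772, 0.2974, 0.164 ]), array([0.6619, 0.0791, 0.164 ])] -4.0139330196242184
tray [[ 0.6359 -0.1194  0.01  ]
 [ 0.6003 -0.3728  0.01  ]
 [ 0.4345 -0.3498  0.01  ]
 [ 0.4699 -0.0972  0.01  ]] [ 0.5352 -0.2348  0.01  ] -8.00576804736832 -7.960041084429278
blue cap [ 0.5313 -0.1811  0.115 ] white [ 0.5096 -0.2852  0.115 ] jar [ 0.5925 -0.2308  0.038 ] green [ 0.3744 -0.2069  0.112 ] purple [ 0.5614 -0.0294  0.112 ]
side cap top [ 0.5288 -0.1834  0.1117] 76
side bar x at .213 0.45950912707652497 6.184219475932376 0.15184244439800754 151
top cap top [ 0.5312 -0.1811  0.1141] 68
top bar x at .213 0.45105731025457224 5.280073994750986 0.1515003141225486 165
```

```bash
cat >> h.py <<'E'
from scipy.spatial.transform import Slerp
import json
def ori(az,p,roll=0): # tool z at azimuth az, pitched p below horizontal; y horizontal-left at roll 0
    a,p=np.radians(az),np.radians(p)
    z=np.array([np.cos(a)*np.cos(p),np.sin(a)*np.cos(p),-np.sin(p)]);y=np.array([-np.sin(a),np.cos(a),0])
    return R.from_matrix(np.c_[np.cross(y,z),y,z])*R.from_euler('z',roll,degrees=True)
def rows(way,start=None):
    s=robot.state();p0,R0=(s['ee_pos'],R.from_rotvec(s['tcp_rot'])) if start is None else start
    out=[];p,r=p0,R0
    for q,Q,n in way:
        q=np.array(q,float);sl=Slerp([0,1],R.concatenate([r,Q]))
        print('step mm %.0f deg %.1f'%(np.linalg.norm(q-p)*1e3/n,np.degrees((r.inv()*Q).magnitude())/n))
        for k in range(1,n+1):
            f=k/n;out.append((R0.inv().apply(p+(q-p)*f-p0)*1e3,(R0.inv()*sl(f)).as_rotvec()))
        p,r=q,Q
    print(len(out),'['+','.join('{"delta_pos":%s,"rot":%s}'%(json.dumps([round(float(v)) for v in a]),json.dumps([round(float(v),2) for v in b])) for a,b in out)+']')
def show():
    s=robot.state();print({k:np.round(s[k],3).tolist() for k in('time_s','joints','ee_pos','tcp_rot','wrist_force','width')})
E
python3 - <<'E'
from h import *
O=ori(-25,25);z=O.as_matrix()[:,2]
s=robot.state();print((R.from_rotvec(s['tcp_rot']).inv()*O).as_rotvec())
g=np.array([.530,-.182,.055])+z*.021
pre=g-z*.13; print(g,pre)
Rd=ori(0,70)
rows([((.36,.30,.36),ori(30,80),6),((.43,.05,.36),ori(-15,50),6),((*pre[:2],.22),O,5),(pre,O,2)])
E
```

```text
[ 0.0628211  -1.13331088  0.10087641]
[ 0.54724927 -0.19004347  0.04612502] [ 0.44046808 -0.14025058  0.10106539]
step mm 51 deg 8.3
step mm 43 deg 8.9
step mm 47 deg 5.4
step mm 59 deg 0.0
19 [{"delta_pos":[-41, -21, -22],"rot":[-0.01, -0.03, -0.14]},{"delta_pos":[-82, -42, -43],"rot":[-0.02, -0.05, -0.28]},{"delta_pos":[-123, -63, -65],"rot":[-0.04, -0.08, -0.42]},{"delta_pos":[-164, -84, -86],"rot":[-0.05, -0.11, -0.56]},{"delta_pos":[-205, -105, -108],"rot":[-0.06, -0.14, -0.7]},{"delta_pos":[-246, -126, -129],"rot":[-0.07, -0.16, -0.85]},{"delta_pos":[-270, -162, -129],"rot":[-0.07, -0.26, -0.72]},{"delta_pos":[-295, -197, -129],"rot":[-0.06, -0.35, -0.59]},{"delta_pos":[-319, -233, -129],"rot":[-0.05, -0.44, -0.46]},{"delta_pos":[-343, -269, -129],"rot":[-0.04, -0.53, -0.33]},{"delta_pos":[-367, -305, -129],"rot":[-0.03, -0.61, -0.19]},{"delta_pos":[-392, -341, -129],"rot":[-0.02, -0.7, -0.06]},{"delta_pos":[-406, -376, -101],"rot":[-0.01, -0.79, -0.03]},{"delta_pos":[-420, -411, -73],"rot":[0.01, -0.87, 0.0]},{"delta_pos":[-434, -447, -45],"rot":[0.03, -0.96, 0.04]},{"delta_pos":[-448, -482, -17],"rot":[0.05, -1.05, 0.07]},{"delta_pos":[-462, -517, 11],"rot":[0.06, -1.13, 0.1]},{"delta_pos":[-462, -517, 71],"rot":[0.06, -1.13, 0.1]},{"delta_pos":[-462, -517, 130],"rot":[0.06, -1.13, 0.1]}]
```

```bash
python3 -m creep '[{"delta_pos":[-40,-20,-22],"rot":[0,0,0]},{"delta_pos":[-82,-42,-43],"rot":[0,0,0]},{"delta_pos":[-123,-63,-65],"rot":[0,0,0]},{"delta_pos":[-164,-84,-86],"rot":[0,-0.05,0]},{"delta_pos":[-205,-105,-108],"rot":[0,-0.1,0.01]},{"delta_pos":[-246,-126,-129],"rot":[0.01,-0.2,0.02]},{"delta_pos":[-270,-162,-129],"rot":[0.01,-0.3,0.02]},{"delta_pos":[-295,-197,-129],"rot":[0.02,-0.38,0.03]},{"delta_pos":[-319,-233,-129],"rot":[0.02,-0.46,0.04]},{"delta_pos":[-343,-269,-129],"rot":[0.03,-0.54,0.05]},{"delta_pos":[-367,-305,-129],"rot":[0.03,-0.62,0.05]},{"delta_pos":[-392,-341,-129],"rot":[0.04,-0.7,0.06]},{"delta_pos":[-406,-376,-101],"rot":[0.04,-0.79,0.07]},{"delta_pos":[-420,-411,-73],"rot":[0.05,-0.87,0.08]},{"delta_pos":[-434,-447,-45],"rot":[0.05,-0.96,0.09]},{"delta_pos":[-448,-482,-17],"rot":[0.06,-1.05,0.09]},{"delta_pos":[-462,-517,11],"rot":[0.06,-1.13,0.1]},{"delta_pos":[-462,-517,11],"rot":[0.06,-1.13,0.1]},{"delta_pos":[-462,-517,11],"rot":[0.06,-1.13,0.1]}]' 100
python3 - <<'E'
from h import *
show();s=robot.state();Q=R.from_rotvec(s['tcp_rot']);print(Q.as_matrix().round(3))
O=ori(-25,25);z=O.as_matrix()[:,2];g=np.array([.530,-.182,.055])+z*.021
rows([(g-z*.13,O,3),(g,O,4)])
E
```

```text
time_s: 2.48
ee_pos: [0.4712, -0.1423, 0.2775]
tcp_rot: [0.46, 2.048, -0.269]
wrist_force: [-0.1, -0.2, 0.2]
width: 0.999
{'time_s': 2.475, 'joints': [-0.44, -0.334, -1.3, -0.449, -0.003, 0.001], 'ee_pos': [0.471, -0.142, 0.277], 'tcp_rot': [0.46, 2.048, -0.269], 'wrist_force': [-0.075, -0.176, 0.23], 'width': 0.999}
[[-0.447  0.429  0.785]
 [ 0.211  0.903 -0.373]
 [-0.869 -0.001 -0.494]]
step mm 60 deg 1.5
step mm 33 deg 0.0
7 [{"delta_pos":[56, -4, 21],"rot":[-0.0, -0.03, -0.0]},{"delta_pos":[112, -7, 42],"rot":[-0.0, -0.05, -0.0]},{"delta_pos":[168, -11, 62],"rot":[-0.01, -0.08, -0.0]},{"delta_pos":[165, -11, 95],"rot":[-0.01, -0.08, -0.0]},{"delta_pos":[162, -11, 127],"rot":[-0.01, -0.08, -0.0]},{"delta_pos":[160, -10, 159],"rot":[-0.01, -0.08, -0.0]},{"delta_pos":[157, -10, 192],"rot":[-0.01, -0.08, -0.0]}]
```

J3 hit its limit with the tool so level and close in, so I'll grasp at a steeper pitch of 40°. The bottle will be turned over farther out.

Run:
```python
from h import *
O=ori(-25,40);z=O.as_matrix()[:,2];g=np.array([.530,-.182,.056])+z*.021
pre=g-z*.12;print(pre,g)
rows([(pre+[0,0,.05],O,3),(pre,O,2)])
```

```text
[ 0.46126707 -0.14994931  0.11963597] [ 0.54457971 -0.18879863  0.04250146]
step mm 36 deg 3.5
step mm 25 deg 0.0
5 [{"delta_pos":[32, -4, 16],"rot":[-0.0, 0.06, -0.0]},{"delta_pos":[64, -7, 32],"rot":[-0.0, 0.12, -0.0]},{"delta_pos":[97, -11, 48],"rot":[-0.01, 0.18, -0.0]},{"delta_pos":[118, -11, 61],"rot":[-0.01, 0.18, -0.0]},{"delta_pos":[140, -11, 73],"rot":[-0.01, 0.18, -0.0]}]
```

```bash
python3 -m creep '[{"delta_pos":[32,-4,16],"rot":[0,0.06,0]},{"delta_pos":[64,-7,32],"rot":[0,0.12,0]},{"delta_pos":[64,-7,32],"rot":[0,0.12,0]}]'
python3 - <<'E'
from h import *
show()
O=ori(-25,40);z=O.as_matrix()[:,2];g=np.array([.530,-.182,.056])+z*.021
pre=g-z*.12
rows([(pre,O,3),(pre,O,1)])
E
```

```text
time_s: 2.85
ee_pos: [0.4694, -0.1465, 0.2113]
tcp_rot: [0.486, 2.174, -0.245]
wrist_force: [-0.1, 0.4, 0.6]
width: 1.002
{'time_s': 2.85, 'joints': [-0.462, -0.177, -1.3, -0.477, 0.016, -0.014], 'ee_pos': [0.469, -0.146, 0.211], 'tcp_rot': [0.486, 2.174, -0.245], 'wrist_force': [-0.106, 0.43, 0.631], 'width': 1.002}
step mm 31 deg 1.0
step mm 0 deg 0.0
4 [{"delta_pos":[26, -2, 17],"rot":[-0.0, 0.02, -0.0]},{"delta_pos":[51, -4, 34],"rot":[-0.0, 0.03, -0.0]},{"delta_pos":[77, -6, 50],"rot":[-0.0, 0.05, -0.0]},{"delta_pos":[77, -6, 50],"rot":[-0.0, 0.05, -0.0]}]
```

```bash
python3 -m creep '[{"delta_pos":[26,-2,17],"rot":[0,0.02,0]},{"delta_pos":[51,-4,34],"rot":[0,0.03,0]},{"delta_pos":[77,-6,50],"rot":[0,0.05,0]},{"delta_pos":[77,-6,50],"rot":[0,0.05,0]},{"delta_pos":[77,-6,50],"rot":[0,0.05,0]}]'
python3 - <<'E'
from h import *
show()
O=ori(-25,40);z=O.as_matrix()[:,2];g=np.array([.530,-.182,.056])+z*.021
rows([(g,O,6)])
snap('side','s1');a=cv2.imread('pics/s1.png')[150:330,240:460];cv2.imwrite('pics/c3.png',cv2.resize(a,None,fx=3.2,fy=3.2))
E
```

```text
time_s: 3.48
ee_pos: [0.487, -0.1549, 0.1417]
tcp_rot: [0.508, 2.254, -0.235]
wrist_force: [0.5, 0.9, 1.6]
width: 1.001
{'time_s': 3.475, 'joints': [-0.451, 0.092, -1.299, -0.663, 0.001, -0.008], 'ee_pos': [0.487, -0.155, 0.142], 'tcp_rot': [0.508, 2.254, -0.235], 'wrist_force': [0.485, 0.885, 1.558], 'width': 1.001}
step mm 20 deg 0.3
6 [{"delta_pos":[5, -1, 19],"rot":[-0.0, -0.01, -0.0]},{"delta_pos":[10, -2, 39],"rot":[-0.0, -0.01, -0.0]},{"delta_pos":[15, -3, 58],"rot":[-0.01, -0.02, -0.0]},{"delta_pos":[20, -3, 77],"rot":[-0.01, -0.02, -0.0]},{"delta_pos":[25, -4, 96],"rot":[-0.01, -0.03, -0.0]},{"delta_pos":[30, -5, 116],"rot":[-0.01, -0.03, -0.0]}]
```

View pics/c3.png

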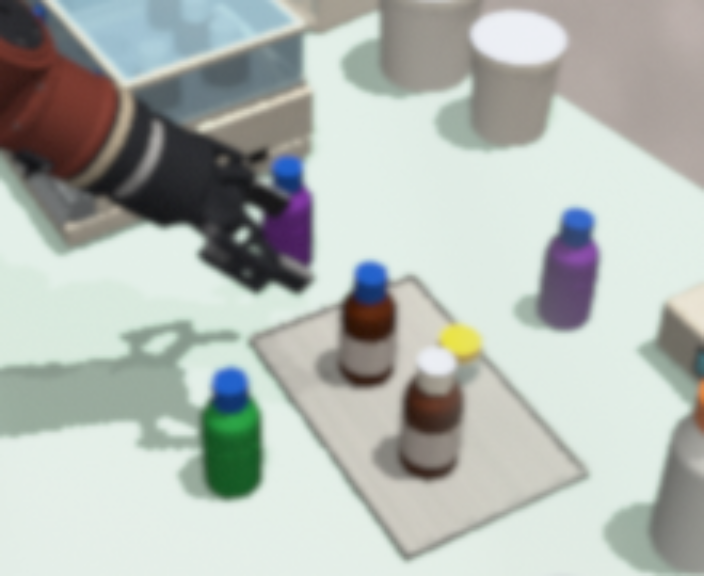

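The gripper points at the bottle with its fingers open to either side; the green bottle (232,430) is clear. I'll grasp slightly higher to keep the cap off the palm.

Run:
```python
from h import *
O=ori(-25,39);z=O.as_matrix()[:,2];g=np.array([.530,-.182,.063])+z*.020
print(g);rows([(g-z*.04,O,4),(g,O,3)])
```

```text
[ 0.54408667 -0.18856872  0.05041359]
step mm 19 deg 0.7
step mm 13 deg 0.0
7 [{"delta_pos":[7, -1, 18],"rot":[-0.0, -0.01, -0.0]},{"delta_pos":[13, -3, 35],"rot":[-0.01, -0.02, -0.0]},{"delta_pos":[20, -4, 53],"rot":[-0.01, -0.04, -0.0]},{"delta_pos":[27, -6, 70],"rot":[-0.01, -0.05, -0.0]},{"delta_pos":[26, -5, 83],"rot":[-0.01, -0.05, -0.0]},{"delta_pos":[25, -5, 97],"rot":[-0.01, -0.05, -0.0]},{"delta_pos":[25, -5, 110],"rot":[-0.01, -0.05, -0.0]}]
```

```bash
python3 -m creep '[{"delta_pos":[7,-1,18],"rot":[0,-0.01,0]},{"delta_pos":[13,-3,35],"rot":[-0.01,-0.02,0]},{"delta_pos":[20,-4,53],"rot":[-0.01,-0.04,0]},{"delta_pos":[27,-6,70],"rot":[-0.01,-0.05,0]},{"delta_pos":[26,-5,83],"rot":[-0.01,-0.05,0]},{"delta_pos":[25,-5,97],"rot":[-0.01,-0.05,0]},{"delta_pos":[25,-5,110],"rot":[-0.01,-0.05,0]},{"delta_pos":[25,-5,110],"rot":[-0.01,-0.05,0]}]'
python3 - <<'E'
from h import *
show();snap('side','s2');a=cv2.imread('pics/s2.png')[180:320,290:450];cv2.imwrite('pics/c4.png',cv2.resize(a,None,fx=4,fy=4,interpolation=cv2.INTER_CUBIC))
E
```

```text
time_s: 4.53
ee_pos: [0.5439, -0.189, 0.0493]
tcp_rot: [0.493, 2.206, -0.234]
wrist_force: [0.3, 0.9, -0.4]
width: 0.999
{'time_s': 4.525, 'joints': [-0.479, 0.627, -1.29, -1.238, 0.032, -0.024], 'ee_pos': [0.544, -0.189, 0.049], 'tcp_rot': [0.493, 2.206, -0.234], 'wrist_force': [0.276, 0.932, -0.408], 'width': 0.999}
```

View pics/c4.png

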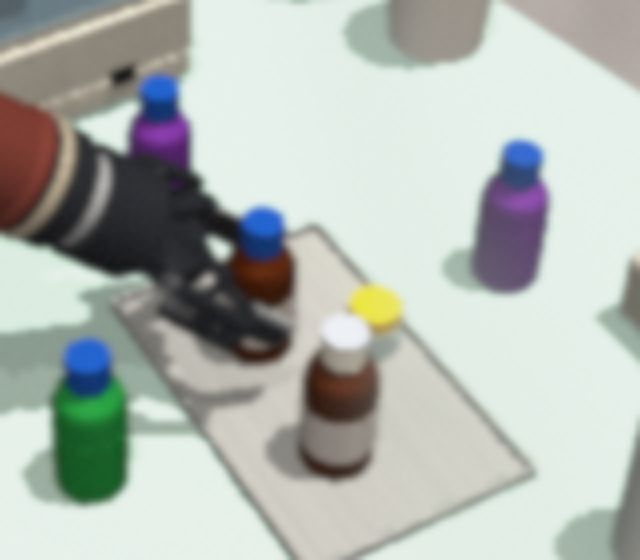

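The fingers straddle the bottle (263,290 in the crop) without touching it, so I'll close them.

```bash
python3 -m creep '[{"delta_pos":[0,0,0],"rot":[0,0,0]},{"delta_pos":[0,0,0],"rot":[0,0,0]},{"delta_pos":[0,0,0],"rot":[0,0,0]},{"delta_pos":[0,0,0],"rot":[0,0,0]},{"delta_pos":[0,0,0],"rot":[0,0,0]},{"delta_pos":[0,0,0],"rot":[0,0,0]},{"delta_pos":[0,0,0],"rot":[0,0,0]},{"delta_pos":[0,0,0],"rot":[0,0,0]}]' 20 50
python3 - <<'E'
from h import *
show()
O=ori(-25,39);s=robot.state();p=s['ee_pos']
rows([(p+[0,0,.12],R.from_rotvec(s['tcp_rot']),4),((.66,-.24,.50),ori(-22,-15),8)])
E
```

```text
time_s: 5.58
ee_pos: [0.5438, -0.1888, 0.0496]
tcp_rot: [0.493, 2.205, -0.234]
wrist_force: [-3.0, 2.6, 5.8]
width: 0.548
{'time_s': 5.575, 'joints': [-0.479, 0.627, -1.291, -1.239, 0.032, -0.024], 'ee_pos': [0.544, -0.189, 0.05], 'tcp_rot': [0.493, 2.205, -0.234], 'wrist_force': [-3.041, 2.622, 5.781], 'width': 0.548}
step mm 30 deg 0.0
step mm 44 deg 6.7
12 [{"delta_pos":[-23, 0, -19],"rot":[0.0, 0.0, -0.0]},{"delta_pos":[-47, 0, -38],"rot":[0.0, 0.0, -0.0]},{"delta_pos":[-70, 0, -56],"rot":[0.0, 0.0, -0.0]},{"delta_pos":[-93, 0, -75],"rot":[0.0, 0.0, -0.0]},{"delta_pos":[-136, 1, -89],"rot":[-0.01, -0.12, -0.0]},{"delta_pos":[-178, 1, -102],"rot":[-0.01, -0.23, -0.0]},{"delta_pos":[-220, 1, -116],"rot":[-0.02, -0.35, -0.0]},{"delta_pos":[-262, 2, -129],"rot":[-0.03, -0.47, -0.01]},{"delta_pos":[-304, 2, -143],"rot":[-0.03, -0.59, -0.01]},{"delta_pos":[-346, 3, -157],"rot":[-0.04, -0.7, -0.01]},{"delta_pos":[-388, 3, -170],"rot":[-0.05, -0.82, -0.01]},{"delta_pos":[-430, 3, -184],"rot":[-0.06, -0.94, -0.01]}]
```

```bash
python3 -m creep '[{"delta_pos":[-13,0,-8],"rot":[0,0,0]},{"delta_pos":[-26,0,-13],"rot":[0,0,0]},{"delta_pos":[-42,0,-14],"rot":[0,0,0]},{"delta_pos":[-66,0,-14],"rot":[0,0,0]},{"delta_pos":[-100,0,-5],"rot":[0,0,0]},{"delta_pos":[-130,0,5],"rot":[0,0,0]},{"delta_pos":[-155,0,5],"rot":[0,0,0]},{"delta_pos":[-155,0,5],"rot":[0,0,0]}]' - 60
python3 - <<'E'
from h import *
show()
rows([((.66,-.24,.46),ori(-22,-18),12)])
E
```

```text
time_s: 6.58
ee_pos: [0.6363, -0.2326, 0.1681]
tcp_rot: [0.493, 2.203, -0.235]
wrist_force: [-0.1, 0.8, -2.3]
width: 0.542
{'time_s': 6.575, 'joints': [-0.47, 0.278, -0.947, -0.549, 0.025, -0.018], 'ee_pos': [0.636, -0.233, 0.168], 'tcp_rot': [0.493, 2.203, -0.235], 'wrist_force': [-0.087, 0.791, -2.344], 'width': 0.542}
step mm 24 deg 4.7
12 [{"delta_pos":[-20, 0, -14],"rot":[-0.0, -0.08, -0.0]},{"delta_pos":[-41, 1, -27],"rot":[-0.01, -0.17, -0.0]},{"delta_pos":[-61, 1, -41],"rot":[-0.01, -0.25, -0.0]},{"delta_pos":[-81, 1, -55],"rot":[-0.02, -0.33, -0.0]},{"delta_pos":[-101, 2, -68],"rot":[-0.02, -0.41, -0.0]},{"delta_pos":[-122, 2, -82],"rot":[-0.03, -0.5, -0.01]},{"delta_pos":[-142, 2, -95],"rot":[-0.03, -0.58, -0.01]},{"delta_pos":[-162, 2, -109],"rot":[-0.04, -0.66, -0.01]},{"delta_pos":[-182, 3, -123],"rot":[-0.04, -0.74, -0.01]},{"delta_pos":[-203, 3, -136],"rot":[-0.05, -0.83, -0.01]},{"delta_pos":[-223, 3, -150],"rot":[-0.05, -0.91, -0.01]},{"delta_pos":[-243, 4, -164],"rot":[-0.06, -0.99, -0.01]}]
```

```bash
cat >> h.py <<'E'
from scipy.optimize import least_squares,fsolve
D=[(.2912,-.154,1.1267,.1668,.4974,.2308),(-.334,-1.3,-.449,.4712,-.1423,.2775),(-.177,-1.3,-.477,.4694,-.1465,.2113),(.092,-1.299,-.663,.487,-.1549,.1417),(.627,-1.29,-1.238,.5439,-.189,.0493),(.278,-.947,-.549,.6363,-.2326,.1681)]
def fk(k,q2,q3,q4):
    r0,h,L1,L2,L3,e=k;a=q2-q3;p=a+q4
    return np.array([r0+L1*np.sin(q2)+L2*np.cos(a)+e*np.sin(a)+L3*np.cos(p),h+L1*np.cos(q2)-L2*np.sin(a)+e*np.cos(a)-L3*np.sin(p)])
def fit(): return least_squares(lambda k:np.concatenate([fk(k,*d[:3])-[np.hypot(d[3],d[4]),d[5]] for d in D]),[0,.4,.44,.44,.4,0])
def ik(k,r,z,p,g=(.3,-.9)):
    s=fsolve(lambda q:fk(k,q[0],q[1],p-q[0]+q[1])-[r,z],g);return np.r_[s,p-s[0]+s[1]].round(3), np.abs(fk(k,*s,p-s[0]+s[1])-[r,z]).max().round(4)
E
python3 - <<'E'
from h import *
f=fit();k=f.x;print(k.round(4),np.abs(f.fun).max())
for r,z,p in((.70,.46,-18),(.747,.5,-20),(.73,.4,-10),(.78,.5,-20),(.49,.142,20),(.49,.142,30),(.49,.142,45),(.62,.321,80),(.62,.321,90)):print(r,z,p,ik(k,r,z,np.radians(p)))
rows([((.70,-.26,.50),ori(-22,-20),13)])
E
```

```text
[0.0072 0.2968 0.5076 0.3834 0.4416 0.0605] 0.0007350038716149587
0.7 0.46 -18 (array([ 0.616, -1.164, -2.094]), np.float64(0.0))
0.747 0.5 -20 (array([ 0.541, -1.022, -1.912]), np.float64(0.0))
0.73 0.4 -10 (array([ 0.615, -1.125, -1.914]), np.float64(0.0))
0.78 0.5 -20 (array([ 0.56 , -0.938, -1.847]), np.float64(0.0))
0.49 0.142 20 (array([ 1.627, -1.728, -3.006]), np.float64(0.0514))
0.49 0.142 30 (array([ 0.894, -1.698, -2.068]), np.float64(0.0))
0.49 0.142 45 (array([ 0.006, -1.275, -0.495]), np.float64(0.0))
0.62 0.321 80 (array([0.298, 0.074, 1.172]), np.float64(0.0))
0.62 0.321 90 (array([0.459, 0.33 , 1.442]), np.float64(0.0))
step mm 26 deg 4.5
13 [{"delta_pos":[-23, 0, -12],"rot":[-0.0, -0.08, -0.0]},{"delta_pos":[-46, 0, -24],"rot":[-0.01, -0.16, -0.0]},{"delta_pos":[-70, 1, -35],"rot":[-0.01, -0.24, -0.0]},{"delta_pos":[-93, 1, -47],"rot":[-0.02, -0.32, -0.0]},{"delta_pos":[-116, 1, -59],"rot":[-0.02, -0.39, -0.0]},{"delta_pos":[-139, 1, -71],"rot":[-0.03, -0.47, -0.0]},{"delta_pos":[-163, 1, -83],"rot":[-0.03, -0.55, -0.01]},{"delta_pos":[-186, 2, -95],"rot":[-0.04, -0.63, -0.01]},{"delta_pos":[-209, 2, -106],"rot":[-0.04, -0.71, -0.01]},{"delta_pos":[-232, 2, -118],"rot":[-0.04, -0.79, -0.01]},{"delta_pos":[-256, 2, -130],"rot":[-0.05, -0.87, -0.01]},{"delta_pos":[-279, 2, -142],"rot":[-0.05, -0.95, -0.01]},{"delta_pos":[-302, 3, -154],"rot":[-0.06, -1.03, -0.01]}]h.py:40: RuntimeWarning: The iteration is not making good progress, as measured by the 
 improvement from the last ten iterations.
  s=fsolve(lambda q:fk(k,q[0],q[1],p-q[0]+q[1])-[r,z],g);return np.r_[s,p-s[0]+s[1]].round(3), np.abs(fk(k,*s,p-s[0]+s[1])-[r,z]).max().round(4)
```

```bash
python3 -m creep '[{"delta_pos":[-24,0,-9],"rot":[0,-0.07,0]},{"delta_pos":[-47,0,-17],"rot":[-0.01,-0.15,0]},{"delta_pos":[-71,0,-26],"rot":[-0.01,-0.22,0]},{"delta_pos":[-94,1,-35],"rot":[-0.02,-0.29,0]},{"delta_pos":[-118,1,-43],"rot":[-0.02,-0.37,0]},{"delta_pos":[-141,1,-52],"rot":[-0.03,-0.44,0]},{"delta_pos":[-165,1,-60],"rot":[-0.03,-0.52,0]},{"delta_pos":[-189,1,-69],"rot":[-0.03,-0.59,0]},{"delta_pos":[-212,1,-78],"rot":[-0.04,-0.66,0]},{"delta_pos":[-236,2,-86],"rot":[-0.04,-0.74,-0.01]},{"delta_pos":[-259,2,-95],"rot":[-0.05,-0.81,-0.01]},{"delta_pos":[-283,2,-104],"rot":[-0.05,-0.88,-0.01]},{"delta_pos":[-306,2,-112],"rot":[-0.06,-0.96,-0.01]},{"delta_pos":[-330,2,-121],"rot":[-0.06,-1.03,-0.01]},{"delta_pos":[-330,2,-121],"rot":[-0.06,-1.03,-0.01]}]'
python3 -c "from h import *;show()"
```

```text
time_s: 8.45
ee_pos: [0.7383, -0.2787, 0.4967]
tcp_rot: [0.234, 1.207, -0.331]
wrist_force: [0.1, 1.0, -2.7]
width: 0.548
{'time_s': 8.45, 'joints': [-0.499, 0.577, -0.919, -1.846, 0.11, 0.041], 'ee_pos': [0.738, -0.279, 0.497], 'tcp_rot': [0.234, 1.207, -0.331], 'wrist_force': [0.057, 0.954, -2.717], 'width': 0.548}
```

```bash
python3 -m creep '[{"delta_pos":[0,0,0],"rot":[0,0,-0.12]},{"delta_pos":[0,0,0],"rot":[0,0,-0.3]},{"delta_pos":[0,0,0],"rot":[0,0,-0.48]},{"delta_pos":[0,0,0],"rot":[0,0,-0.66]},{"delta_pos":[0,0,0],"rot":[0,0,-0.84]},{"delta_pos":[0,0,0],"rot":[0,0,-1.02]},{"delta_pos":[0,0,0],"rot":[0,0,-1.2]},{"delta_pos":[0,0,0],"rot":[0,0,-1.38]},{"delta_pos":[0,0,0],"rot":[0,0,-1.56]},{"delta_pos":[0,0,0],"rot":[0,0,-1.74]},{"delta_pos":[0,0,0],"rot":[0,0,-1.92]},{"delta_pos":[0,0,0],"rot":[0,0,-2.1]},{"delta_pos":[0,0,0],"rot":[0,0,-2.28]},{"delta_pos":[0,0,0],"rot":[0,0,-2.46]},{"delta_pos":[0,0,0],"rot":[0,0,-2.64]},{"delta_pos":[0,0,0],"rot":[0,0,-2.8]},{"delta_pos":[0,0,0],"rot":[0,0,-2.94]},{"delta_pos":[0,0,0],"rot":[0,0,-2.94]},{"delta_pos":[0,0,0],"rot":[0,0,-2.94]},{"delta_pos":[0,0,0],"rot":[0,0,-2.94]}]'
python3 - <<'E'
from h import *
show()
s=robot.state();Rg=R.from_rotvec([.493,2.205,-.234]);c=Rg.inv().apply([0,0,1]);u=R.from_rotvec(s['tcp_rot']).apply(c);print('cap tilt from up',np.degrees(np.arccos(u[2])))
snap('side','s3');a=cv2.imread('pics/s3.png')[80:300,260:580];cv2.imwrite('pics/c5.png',cv2.resize(a,None,fx=2.4,fy=2.4))
E
```

```text
time_s: 10.95
ee_pos: [0.7383, -0.2786, 0.4984]
tcp_rot: [1.649, -0.498, 2.452]
wrist_force: [-0.1, -0.2, -1.9]
width: 0.547
{'time_s': 10.95, 'joints': [-0.499, 0.575, -0.918, -1.845, 0.11, -2.897], 'ee_pos': [0.738, -0.279, 0.498], 'tcp_rot': [1.649, -0.498, 2.452], 'wrist_force': [-0.11, -0.185, -1.851], 'width': 0.547}
cap tilt from up 158.68008577341203
```

View pics/c5.png

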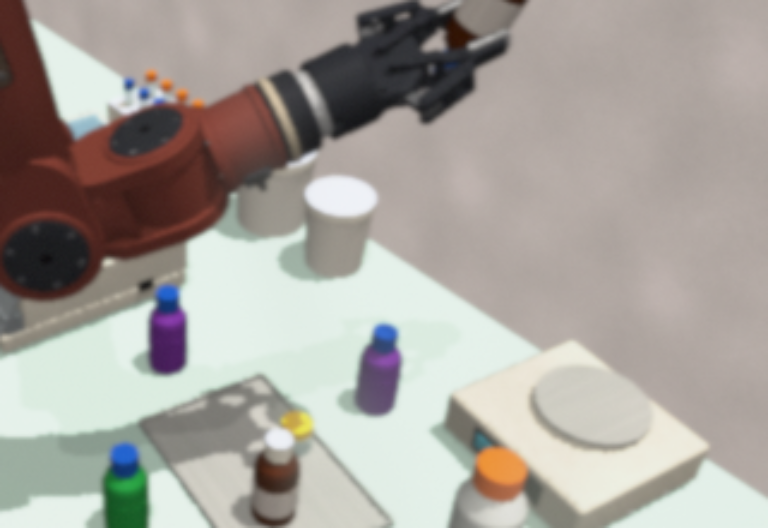

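The bottle is inverted in the gripper (base at 490,20, cap below). Now I roll it back and retrace the path.

```bash
python3 -m creep '[{"delta_pos":[0,0,0],"rot":[0,0,0.12]},{"delta_pos":[0,0,0],"rot":[0,0,0.3]},{"delta_pos":[0,0,0],"rot":[0,0,0.48]},{"delta_pos":[0,0,0],"rot":[0,0,0.66]},{"delta_pos":[0,0,0],"rot":[0,0,0.84]},{"delta_pos":[0,0,0],"rot":[0,0,1.02]},{"delta_pos":[0,0,0],"rot":[0,0,1.2]},{"delta_pos":[0,0,0],"rot":[0,0,1.38]},{"delta_pos":[0,0,0],"rot":[0,0,1.56]},{"delta_pos":[0,0,0],"rot":[0,0,1.74]},{"delta_pos":[0,0,0],"rot":[0,0,1.92]},{"delta_pos":[0,0,0],"rot":[0,0,2.1]},{"delta_pos":[0,0,0],"rot":[0,0,2.28]},{"delta_pos":[0,0,0],"rot":[0,0,2.46]},{"delta_pos":[0,0,0],"rot":[0,0,2.64]},{"delta_pos":[0,0,0],"rot":[0,0,2.8]},{"delta_pos":[0,0,0],"rot":[0,0,2.94]},{"delta_pos":[0,0,0],"rot":[0,0,2.94]}]'
python3 - <<'E'
from h import *
show()
rows([((.6363,-.2326,.1681),R.from_rotvec([.493,2.204,-.234]),14)])
E
```

```text
time_s: 13.25
ee_pos: [0.7384, -0.2787, 0.4986]
tcp_rot: [0.233, 1.205, -0.332]
wrist_force: [-0.4, -0.0, -1.8]
width: 0.544
{'time_s': 13.25, 'joints': [-0.499, 0.575, -0.917, -1.845, 0.11, 0.041], 'ee_pos': [0.738, -0.279, 0.499], 'tcp_rot': [0.233, 1.205, -0.332], 'wrist_force': [-0.374, -0.045, -1.773], 'width': 0.544}
step mm 25 deg 4.2
14 [{"delta_pos":[19, 0, -16],"rot":[0.0, 0.07, 0.0]},{"delta_pos":[39, 1, -31],"rot":[0.01, 0.15, 0.0]},{"delta_pos":[58, 1, -47],"rot":[0.01, 0.22, 0.0]},{"delta_pos":[78, 1, -62],"rot":[0.02, 0.29, 0.0]},{"delta_pos":[97, 2, -78],"rot":[0.02, 0.37, 0.0]},{"delta_pos":[117, 2, -94],"rot":[0.03, 0.44, 0.0]},{"delta_pos":[136, 2, -109],"rot":[0.03, 0.51, 0.01]},{"delta_pos":[155, 3, -125],"rot":[0.03, 0.59, 0.01]},{"delta_pos":[175, 3, -141],"rot":[0.04, 0.66, 0.01]},{"delta_pos":[194, 3, -156],"rot":[0.04, 0.73, 0.01]},{"delta_pos":[214, 4, -172],"rot":[0.05, 0.81, 0.01]},{"delta_pos":[233, 4, -187],"rot":[0.05, 0.88, 0.01]},{"delta_pos":[253, 4, -203],"rot":[0.06, 0.95, 0.01]},{"delta_pos":[272, 5, -219],"rot":[0.06, 1.03, 0.01]}]
```

```bash
python3 -m creep '[{"delta_pos":[19,0,-16],"rot":[0,0.07,0]},{"delta_pos":[39,1,-31],"rot":[0.01,0.15,0]},{"delta_pos":[58,1,-47],"rot":[0.01,0.22,0]},{"delta_pos":[78,1,-62],"rot":[0.02,0.29,0]},{"delta_pos":[97,2,-78],"rot":[0.02,0.37,0]},{"delta_pos":[117,2,-94],"rot":[0.03,0.44,0]},{"delta_pos":[136,2,-109],"rot":[0.03,0.51,0.01]},{"delta_pos":[155,3,-125],"rot":[0.03,0.59,0.01]},{"delta_pos":[175,3,-141],"rot":[0.04,0.66,0.01]},{"delta_pos":[194,3,-156],"rot":[0.04,0.73,0.01]},{"delta_pos":[214,4,-172],"rot":[0.05,0.81,0.01]},{"delta_pos":[233,4,-187],"rot":[0.05,0.88,0.01]},{"delta_pos":[253,4,-203],"rot":[0.06,0.95,0.01]},{"delta_pos":[272,5,-219],"rot":[0.06,1.03,0.01]},{"delta_pos":[272,5,-219],"rot":[0.06,1.03,0.01]}]'
python3 - <<'E'
from h import *
show()
Q=R.from_rotvec([.493,2.205,-.234])
o=np.array([np.cos(np.radians(-25)),np.sin(np.radians(-25)),0])
g=np.array([.5438,-.1888,.0496])
rows([(g+[0,0,.06]+o*.03,Q,4),(g+[0,0,.025],Q,3),(g+[0,0,.003],Q,3)])
E
```

```text
time_s: 15.12
ee_pos: [0.6363, -0.232, 0.1681]
tcp_rot: [0.491, 2.207, -0.235]
wrist_force: [0.7, 1.0, -1.7]
width: 0.549
{'time_s': 15.125, 'joints': [-0.469, 0.276, -0.944, -0.54, 0.024, -0.02], 'ee_pos': [0.636, -0.232, 0.168], 'tcp_rot': [0.491, 2.207, -0.235], 'wrist_force': [0.727, 0.966, -1.737], 'width': 0.549}
step mm 23 deg 0.0
step mm 15 deg 0.0
step mm 7 deg 0.0
10 [{"delta_pos":[23, 0, -5],"rot":[-0.0, -0.0, 0.0]},{"delta_pos":[45, 0, -10],"rot":[-0.0, -0.0, 0.0]},{"delta_pos":[68, 0, -14],"rot":[-0.0, -0.0, 0.0]},{"delta_pos":[91, 0, -19],"rot":[-0.0, -0.0, 0.0]},{"delta_pos":[106, 0, -20],"rot":[-0.0, -0.0, 0.0]},{"delta_pos":[122, 0, -20],"rot":[-0.0, -0.0, 0.0]},{"delta_pos":[137, 0, -21],"rot":[-0.0, -0.0, 0.0]},{"delta_pos":[143, 0, -16],"rot":[-0.0, -0.0, 0.0]},{"delta_pos":[148, 0, -11],"rot":[-0.0, -0.0, 0.0]},{"delta_pos":[154, 0, -7],"rot":[-0.0, -0.0, 0.0]}]
```

```bash
python3 -m creep '[{"delta_pos":[23,0,-5],"rot":[0,0,0]},{"delta_pos":[45,0,-10],"rot":[0,0,0]},{"delta_pos":[68,0,-14],"rot":[0,0,0]},{"delta_pos":[91,0,-19],"rot":[0,0,0]},{"delta_pos":[106,0,-20],"rot":[0,0,0]},{"delta_pos":[122,0,-20],"rot":[0,0,0]},{"delta_pos":[137,0,-21],"rot":[0,0,0]},{"delta_pos":[143,0,-16],"rot":[0,0,0]},{"delta_pos":[148,0,-11],"rot":[0,0,0]},{"delta_pos":[154,0,-7],"rot":[0,0,0]},{"delta_pos":[154,0,-7],"rot":[0,0,0]}]'
python3 - <<'E'
from h import *
show();snap('side','s4');a=cv2.imread('pics/s4.png')[180:320,290:450];cv2.imwrite('pics/c6.png',cv2.resize(a,None,fx=4,fy=4,interpolation=cv2.INTER_CUBIC))
E
```

```text
time_s: 16.5
ee_pos: [0.5439, -0.1885, 0.0526]
tcp_rot: [0.493, 2.207, -0.235]
wrist_force: [-0.1, -0.8, -1.9]
width: 0.544
{'time_s': 16.5, 'joints': [-0.478, 0.611, -1.289, -1.22, 0.031, -0.024], 'ee_pos': [0.544, -0.189, 0.053], 'tcp_rot': [0.493, 2.207, -0.235], 'wrist_force': [-0.057, -0.786, -1.862], 'width': 0.544}
```

View pics/c6.png

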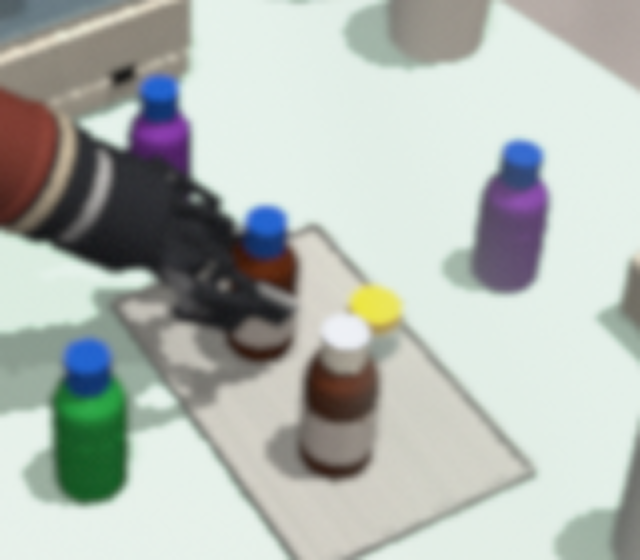

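The bottle hangs upright just above its old spot. I'll lower it by 3 mm.

```bash
python3 -m creep '[{"delta_pos":[0.8,0,0.6],"rot":[0,0,0]},{"delta_pos":[1.6,0,1.3],"rot":[0,0,0]},{"delta_pos":[2.3,0,1.9],"rot":[0,0,0]},{"delta_pos":[2.3,0,1.9],"rot":[0,0,0]},{"delta_pos":[2.3,0,1.9],"rot":[0,0,0]}]'
```

```text
time_s: 17.18
ee_pos: [0.5438, -0.1884, 0.0498]
tcp_rot: [0.493, 2.207, -0.234]
wrist_force: [-0.6, -0.1, -2.0]
width: 0.546
```

```bash
python3 -m creep '[{"delta_pos":[0.4,0,0.3],"rot":[0,0,0]},{"delta_pos":[0.8,0,0.6],"rot":[0,0,0]},{"delta_pos":[0.8,0,0.6],"rot":[0,0,0]}]'
```

```text
time_s: 17.55
ee_pos: [0.5441, -0.1885, 0.0497]
tcp_rot: [0.493, 2.205, -0.235]
wrist_force: [-3.1, 1.1, 7.4]
width: 0.546
```

Contact reads about 9 N. I'll release and back off.

```bash
python3 -m creep '[{"delta_pos":[0,0,0],"rot":[0,0,0]},{"delta_pos":[0,0,0],"rot":[0,0,0]},{"delta_pos":[0,0,0],"rot":[0,0,0]},{"delta_pos":[0,0,0],"rot":[0,0,0]},{"delta_pos":[0,0,0],"rot":[0,0,0]},{"delta_pos":[0,0,-13],"rot":[0,0,0]},{"delta_pos":[-1,0,-26],"rot":[0,0,0]},{"delta_pos":[-2,0,-40],"rot":[0,0,0]},{"delta_pos":[-8,1,-58],"rot":[0,0.01,0]},{"delta_pos":[-14,2,-75],"rot":[0,0.03,0]},{"delta_pos":[-20,3,-92],"rot":[0,0.04,0]},{"delta_pos":[-26,4,-110],"rot":[0,0.05,0]},{"delta_pos":[-26,4,-110],"rot":[0,0.05,0]}]' 100 40
python3 - <<'E'
from h import *
show();snap('side','s5');a=cv2.imread('pics/s5.png')[130:320,220:450];cv2.imwrite('pics/c7.png',cv2.resize(a,None,fx=3.2,fy=3.1,interpolation=cv2.INTER_CUBIC))
k=fit().x
for r,z,p in((.478,.135,40),(.478,.135,45),(.478,.135,50),(.478,.135,60),(.415,.22,60),(.42,.20,50),(.41,.21,45)):print(r,z,p,ik(k,r,z,np.radians(p)))
E
```

```text
time_s: 19.18
ee_pos: [0.4857, -0.156, 0.1418]
tcp_rot: [0.505, 2.257, -0.224]
wrist_force: [0.3, -0.0, -0.3]
width: 1.0
{'time_s': 19.175, 'joints': [-0.468, 0.086, -1.299, -0.654, 0.021, -0.018], 'ee_pos': [0.486, -0.156, 0.142], 'tcp_rot': [0.505, 2.257, -0.224], 'wrist_force': [0.319, -0.006, -0.331], 'width': 1.0}
0.478 0.135 40 (array([ 0.122, -1.422, -0.846]), np.float64(0.0))
0.478 0.135 45 (array([ 0.012, -1.312, -0.539]), np.float64(0.0))
0.478 0.135 50 (array([-0.032, -1.209, -0.304]), np.float64(0.0))
0.478 0.135 60 (array([-0.023, -1.011,  0.059]), np.float64(0.0))
0.415 0.22 60 (array([-0.318, -0.946,  0.419]), np.float64(0.0))
0.42 0.2 50 (array([-0.367, -1.165,  0.074]), np.float64(0.0))
0.41 0.21 45 (array([-0.451, -1.246, -0.01 ]), np.float64(0.0))
```

View pics/c7.png

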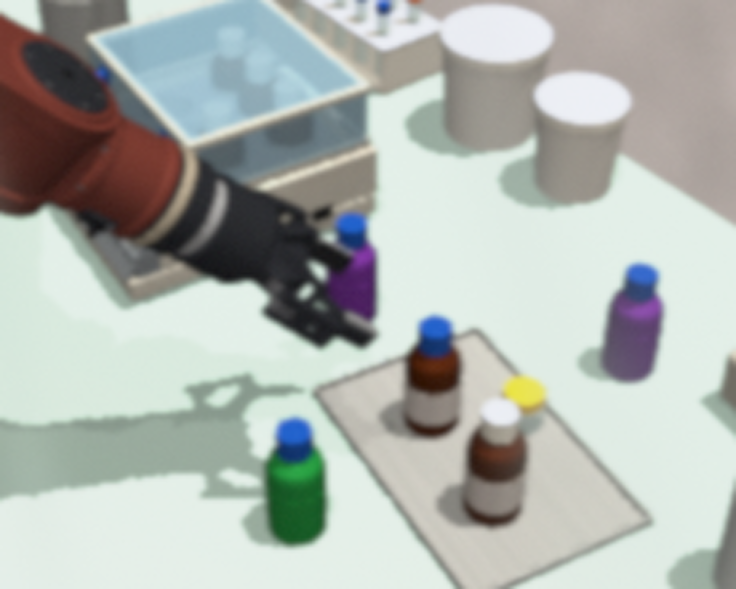

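The bottle stands upright in the tray at (432,385), released. The others haven't moved. Now I refine the bar position and plan the handle grasp.

```bash
cat >> h.py <<'E'
A=np.radians(-4.5);HX=np.array([np.cos(A),np.sin(A),0]);HY=np.array([-np.sin(A),np.cos(A),0])
def ik6(k,tcp,Q):
    z=Q.as_matrix()[:,2];w=np.array(tcp)-k[4]*z;t=np.arctan2(w[1],w[0])
    rad=np.array([np.cos(t),np.sin(t),0]);lat=np.array([-np.sin(t),np.cos(t),0])
    q5=np.arcsin(z@lat);pp=np.arctan2(-z[2],z@rad)
    kk=k.copy();kk[4]=0;s,e=ik(kk,np.hypot(*w[:2]),w[2],pp,(.1,-.5));return np.round([t,*s,q5],3),e
E
python3 - <<'E'
from h import *
np.set_printoptions(precision=4,suppress=True)
for n,f in(('side','s0'),('top','t0')):
    P=cloud(n,np.load(f'pics/{f}.npy'));hsv=cv2.cvtColor(cv2.imread(f'pics/{f}.png'),cv2.COLOR_BGR2HSV)
    m=(hsv[...,0]>100)&(hsv[...,0]<125)&(hsv[...,1]>110)&(P[...,2]>.13)&(P[...,2]<.16)&(abs((P-[.4435,.209,0])@HY)<.055)&(abs((P-[.4435,.209,0])@HX)<.02)
    q=P[m]-[.4435,.209,0];print(n,len(q),'along x',np.percentile(q@HX,[10,50,90]),'z',np.percentile(q[:,2],[10,50,90]),'slope',np.degrees(np.polyfit(q@HY,q@HX,1)[0]))
    m=(hsv[...,0]>100)&(hsv[...,0]<125)&(hsv[...,1]>110)&(P[...,2]>.13)&(P[...,2]<.16)&(abs((P-[.4435,.209,0])@HY)<.1)&(abs((P-[.4435,.209,0])@HX)<.045)
    q=P[m]-[.4435,.209,0];print('extent y',np.percentile(q@HY,[2,98]))
k=fit().x
bar=np.array([.4435,.209,.142]);h=bar+.236*HX-[0,0,.05];print('hinge',h)
for p in(55,60,70):
  O=ori(-4.5,p,-90);z=O.as_matrix()[:,2]
  for b in(0,.05,.1):print(p,b,bar+z*(.017-b),ik6(k,bar+z*(.017-b),O))
for th,p in((0,60),(15,68),(30,75),(45,83),(60,90)):
    a=np.radians(th)+np.arctan2(.05,.236);b=h+.2412*(-np.cos(a)*HX+np.sin(a)*np.array([0,0,1]));O=ori(-4.5,p,-90);print(th,b,ik6(k,b+O.as_matrix()[:,2]*.017,O))
E
```

```text
side 61 along x [-0.0055 -0.0024  0.0013] z [0.1429 0.1447 0.1469] slope 0.8590407626206211
extent y [-0.0723  0.0745]
top 108 along x [-0.0041 -0.0007  0.0029] z [0.1431 0.1461 0.1492] slope 0.7828216490035994
extent y [-0.0665  0.0753]
hinge [0.6788 0.1905 0.092 ]
55 0 [0.4532 0.2082 0.1281] (array([ 0.849,  0.126, -0.958,  0.09 , -0.477]), np.float64(0.0))
55 0.05 [0.4246 0.2105 0.169 ] (array([ 0.929,  0.01 , -0.929,  0.274, -0.506]), np.float64(0.0))
55 0.1 [0.396  0.2127 0.21  ] (array([ 1.018, -0.091, -0.883,  0.469, -0.536]), np.float64(0.0))
60 0 [0.452  0.2083 0.1273] (array([ 0.772,  0.118, -0.887,  0.202, -0.385]), np.float64(0.0))
60 0.05 [0.4271 0.2103 0.1706] (array([ 0.833,  0.009, -0.852,  0.37 , -0.406]), np.float64(0.0))
60 0.1 [0.4021 0.2123 0.2139] (array([ 0.901, -0.085, -0.801,  0.543, -0.428]), np.float64(0.0))
70 0 [0.4493 0.2085 0.126 ] (array([ 0.636,  0.146, -0.737,  0.419, -0.226]), np.float64(0.0))
70 0.05 [0.4322 0.2099 0.173 ] (array([ 0.667,  0.056, -0.689,  0.564, -0.234]), np.float64(0.0))
70 0.1 [0.4152 0.2112 0.22  ] (array([ 0.7  , -0.02 , -0.628,  0.71 , -0.243]), np.float64(0.0))
0 [0.4435 0.209  0.142 ] (array([ 0.772,  0.118, -0.887,  0.202, -0.385]), np.float64(0.0))
15 [0.4645 0.2074 0.2014] (array([ 0.623,  0.082, -0.639,  0.551, -0.244]), np.float64(0.0))
30 [0.5    0.2046 0.2533] (array([ 0.5  ,  0.146, -0.367,  0.837, -0.142]), np.float64(0.0))
45 [0.5477 0.2008 0.2942] (array([ 0.392,  0.294, -0.035,  1.132, -0.055]), np.float64(0.0))
60 [0.6043 0.1963 0.3213] (array([ 0.314,  0.493,  0.341,  1.419, -0.   ]), np.float64(0.0))
```

Run:
```python
from h import *
k=fit().x
W=[((.455,-.10,.26),ori(-18,55,-25),5),((.41,.08,.30),ori(-8,65,-65),5),((.402,.212,.26),ori(-4.5,60,-90),4)]
for p,Q,n in W:print(ik6(k,p,Q))
rows(W)
```

```text
(array([-0.101, -0.29 , -0.875,  0.385, -0.122]), np.float64(0.0))
(array([ 0.44 , -0.273, -0.651,  0.821, -0.234]), np.float64(0.0))
(array([ 0.9  , -0.137, -0.71 ,  0.686, -0.428]), np.float64(0.0))
step mm 27 deg 6.7
step mm 38 deg 10.0
step mm 35 deg 7.1
14 [{"delta_pos":[-11, 8, -24],"rot":[-0.03, 0.04, -0.11]},{"delta_pos":[-21, 15, -47],"rot":[-0.05, 0.08, -0.21]},{"delta_pos":[-32, 23, -71],"rot":[-0.08, 0.12, -0.32]},{"delta_pos":[-43, 30, -94],"rot":[-0.11, 0.17, -0.42]},{"delta_pos":[-54, 38, -118],"rot":[-0.13, 0.21, -0.53]},{"delta_pos":[-44, 66, -141],"rot":[-0.18, 0.22, -0.69]},{"delta_pos":[-34, 95, -164],"rot":[-0.24, 0.23, -0.86]},{"delta_pos":[-24, 124, -186],"rot":[-0.29, 0.24, -1.03]},{"delta_pos":[-15, 153, -209],"rot":[-0.34, 0.25, -1.19]},{"delta_pos":[-5, 181, -232],"rot":[-0.4, 0.26, -1.36]},{"delta_pos":[13, 210, -237],"rot":[-0.41, 0.22, -1.48]},{"delta_pos":[31, 239, -242],"rot":[-0.42, 0.17, -1.6]},{"delta_pos":[49, 268, -247],"rot":[-0.43, 0.12, -1.71]},{"delta_pos":[67, 297, -252],"rot":[-0.44, 0.07, -1.83]}]
```

```bash
python3 -m creep '[{"delta_pos":[-11,8,-24],"rot":[-0.03,0.04,-0.11]},{"delta_pos":[-21,15,-47],"rot":[-0.05,0.08,-0.21]},{"delta_pos":[-32,23,-71],"rot":[-0.08,0.12,-0.32]},{"delta_pos":[-43,30,-94],"rot":[-0.11,0.17,-0.42]},{"delta_pos":[-54,38,-118],"rot":[-0.13,0.21,-0.53]},{"delta_pos":[-44,66,-141],"rot":[-0.18,0.22,-0.69]},{"delta_pos":[-34,95,-164],"rot":[-0.24,0.23,-0.86]},{"delta_pos":[-24,124,-186],"rot":[-0.29,0.24,-1.03]},{"delta_pos":[-15,153,-209],"rot":[-0.34,0.25,-1.19]},{"delta_pos":[-5,181,-232],"rot":[-0.4,0.26,-1.36]},{"delta_pos":[13,210,-237],"rot":[-0.41,0.22,-1.48]},{"delta_pos":[31,239,-242],"rot":[-0.42,0.17,-1.6]},{"delta_pos":[49,268,-247],"rot":[-0.43,0.12,-1.71]},{"delta_pos":[67,297,-252],"rot":[-0.44,0.07,-1.83]},{"delta_pos":[67,297,-252],"rot":[-0.44,0.07,-1.83]},{"delta_pos":[67,297,-252],"rot":[-0.44,0.07,-1.83]}]' 32 25
python3 - <<'E'
from h import *
show()
O=ori(-4.5,60,-90);z=O.as_matrix()[:,2];b=np.array([.4435,.212,.142])
rows([(b+z*(.017-.07),O,4),(b+z*.017,O,5)])
E
```

```text
time_s: 21.22
ee_pos: [0.4023, 0.2113, 0.2589]
tcp_rot: [-1.858, 2.014, -0.535]
wrist_force: [-0.6, -0.7, -0.5]
width: 0.315
{'time_s': 21.225, 'joints': [0.525, -0.175, -0.728, 0.577, -0.287, -1.03], 'ee_pos': [0.402, 0.211, 0.259], 'tcp_rot': [-1.858, 2.014, -0.535], 'wrist_force': [-0.593, -0.672, -0.464], 'width': 0.315}
step mm 18 deg 0.1
step mm 14 deg 0.0
9 [{"delta_pos":[-1, 6, 17],"rot":[0.0, -0.0, -0.0]},{"delta_pos":[-2, 11, 34],"rot":[0.0, -0.0, -0.0]},{"delta_pos":[-3, 17, 52],"rot":[0.0, -0.0, -0.0]},{"delta_pos":[-4, 23, 69],"rot":[0.0, -0.0, -0.0]},{"delta_pos":[-4, 23, 83],"rot":[0.0, -0.0, -0.0]},{"delta_pos":[-4, 23, 97],"rot":[0.0, -0.0, -0.0]},{"delta_pos":[-4, 22, 111],"rot":[0.0, -0.0, -0.0]},{"delta_pos":[-4, 22, 125],"rot":[0.0, -0.0, -0.0]},{"delta_pos":[-4, 22, 139],"rot":[0.0, -0.0, -0.0]}]
```

```bash
python3 -m creep '[{"delta_pos":[-1,6,17],"rot":[0,0,0]},{"delta_pos":[-2,11,34],"rot":[0,0,0]},{"delta_pos":[-3,17,52],"rot":[0,0,0]},{"delta_pos":[-4,23,69],"rot":[0,0,0]},{"delta_pos":[-4,23,83],"rot":[0,0,0]},{"delta_pos":[-4,23,97],"rot":[0,0,0]},{"delta_pos":[-4,23,97],"rot":[0,0,0]}]'
python3 - <<'E'
from h import *
show();snap('side','s6');snap('top','t6')
a=cv2.resize(cv2.imread('pics/s6.png')[100:220,190:350],(560,420),interpolation=cv2.INTER_CUBIC)
b=cv2.resize(cv2.imread('pics/t6.png')[180:270,200:290],(240,240),interpolation=cv2.INTER_CUBIC)
c=np.zeros((420,800,3),np.uint8);c[:,:560]=a;c[:240,560:]=cv2.convertScaleAbs(b,alpha=1.6);cv2.imwrite('pics/c8.png',c)
E
```

```text
time_s: 22.1
ee_pos: [0.431, 0.212, 0.1634]
tcp_rot: [-1.856, 2.016, -0.536]
wrist_force: [-0.3, 0.0, 0.2]
width: 0.319
{'time_s': 22.1, 'joints': [0.486, -0.005, -0.873, 0.253, -0.271, -1.065], 'ee_pos': [0.431, 0.212, 0.163], 'tcp_rot': [-1.856, 2.016, -0.536], 'wrist_force': [-0.264, 0.046, 0.239], 'width': 0.319}
```

View pics/c8.png

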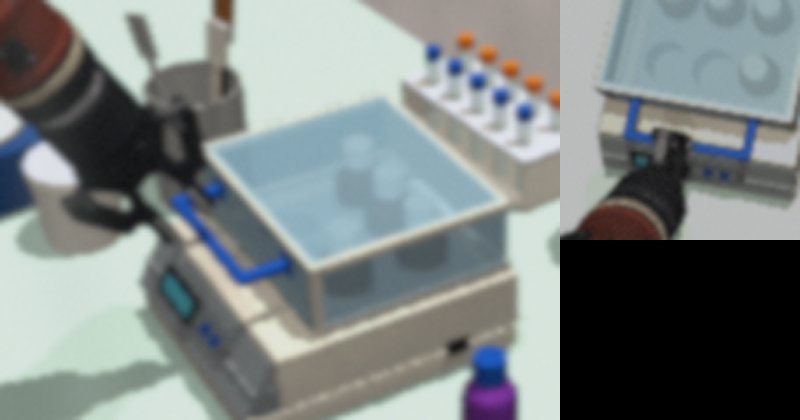

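The fingers line up with the bar (side crop 185,200): one goes into the gap behind it, one in front. I'll advance the last 42 mm.

```bash
python3 -m creep '[{"delta_pos":[0,0,10],"rot":[0,0,0]},{"delta_pos":[0,0,20],"rot":[0,0,0]},{"delta_pos":[0,0,30],"rot":[0,0,0]},{"delta_pos":[0,0,36],"rot":[0,0,0]},{"delta_pos":[0,0,41],"rot":[0,0,0]},{"delta_pos":[0,0,41],"rot":[0,0,0]}]'
python3 -m creep '[{"delta_pos":[0,0,0],"rot":[0,0,0]},{"delta_pos":[0,0,0],"rot":[0,0,0]},{"delta_pos":[0,0,0],"rot":[0,0,0]},{"delta_pos":[0,0,0],"rot":[0,0,0]},{"delta_pos":[0,0,0],"rot":[0,0,0]},{"delta_pos":[0,0,0],"rot":[0,0,0]}]' 0 25
python3 -c "from h import *;show()"
```

```text
time_s: 22.95
ee_pos: [0.4509, 0.2115, 0.1281]
tcp_rot: [-1.858, 2.012, -0.536]
wrist_force: [-0.4, 0.1, -0.6]
width: 0.319
time_s: 23.7
ee_pos: [0.451, 0.2117, 0.1286]
tcp_rot: [-1.857, 2.012, -0.536]
wrist_force: [-3.0, 0.2, 4.0]
width: 0.13
{'time_s': 23.7, 'joints': [0.458, 0.087, -0.901, 0.124, -0.257, -1.093], 'ee_pos': [0.451, 0.212, 0.129], 'tcp_rot': [-1.857, 2.012, -0.536], 'wrist_force': [-2.997, 0.159, 3.995], 'width': 0.13}
```

The bar is gripped (11 mm wide). Planning the arc about the hinge.

Run:
```python
from h import *
s=robot.state();z=R.from_rotvec(s['tcp_rot']).as_matrix()[:,2];b0=s['ee_pos']-.017*z;h=b0+.236*HX-[0,0,.05];print(b0,h);np.save('hinge.npy',h)
W=[]
for th in np.linspace(0,60,17)[1:]:
    a=np.radians(th)+np.arctan2(.05,.236);b=h+.2412*(-np.cos(a)*HX+np.sin(a)*np.array([0,0,1]))
    O=ori(-4.5,60+th/2,-90);W.append((b+.017*O.as_matrix()[:,2],O,1))
rows(W)
```

```text
[0.44253453 0.21231672 0.14335562] [0.67780702 0.19380037 0.09335562]
step mm 15 deg 1.7
step mm 15 deg 1.9
step mm 15 deg 1.9
step mm 15 deg 1.9
step mm 15 deg 1.9
step mm 15 deg 1.9
step mm 15 deg 1.9
step mm 15 deg 1.9
step mm 15 deg 1.9
step mm 15 deg 1.9
step mm 15 deg 1.9
step mm 15 deg 1.9
step mm 15 deg 1.9
step mm 15 deg 1.9
step mm 15 deg 1.9
step mm 15 deg 1.9
16 [{"delta_pos":[0, -10, -11],"rot":[-0.03, -0.0, -0.0]},{"delta_pos":[0, -21, -22],"rot":[-0.06, -0.0, -0.0]},{"delta_pos":[0, -33, -32],"rot":[-0.1, -0.0, -0.0]},{"delta_pos":[0, -46, -41],"rot":[-0.13, -0.0, -0.0]},{"delta_pos":[0, -59, -49],"rot":[-0.16, 0.0, -0.0]},{"delta_pos":[0, -72, -57],"rot":[-0.19, 0.0, -0.0]},{"delta_pos":[0, -86, -63],"rot":[-0.23, 0.0, -0.0]},{"delta_pos":[0, -100, -69],"rot":[-0.26, 0.0, -0.0]},{"delta_pos":[0, -115, -73],"rot":[-0.29, 0.0, -0.0]},{"delta_pos":[0, -130, -77],"rot":[-0.32, 0.0, -0.0]},{"delta_pos":[0, -145, -80],"rot":[-0.36, 0.0, -0.0]},{"delta_pos":[0, -160, -81],"rot":[-0.39, 0.0, -0.0]},{"delta_pos":[0, -175, -82],"rot":[-0.42, 0.0, -0.0]},{"delta_pos":[0, -190, -81],"rot":[-0.46, 0.0, -0.0]},{"delta_pos":[0, -206, -80],"rot":[-0.49, 0.0, -0.0]},{"delta_pos":[0, -221, -77],"rot":[-0.52, 0.0, -0.0]}]
```

First half to 30°, then check.

```bash
python3 -m creep '[{"delta_pos":[0,-10,-11],"rot":[-0.03,0,0]},{"delta_pos":[0,-21,-22],"rot":[-0.06,0,0]},{"delta_pos":[0,-33,-32],"rot":[-0.1,0,0]},{"delta_pos":[0,-46,-41],"rot":[-0.13,0,0]},{"delta_pos":[0,-59,-49],"rot":[-0.16,0,0]},{"delta_pos":[0,-72,-57],"rot":[-0.19,0,0]},{"delta_pos":[0,-86,-63],"rot":[-0.23,0,0]},{"delta_pos":[0,-100,-69],"rot":[-0.26,0,0]},{"delta_pos":[0,-100,-69],"rot":[-0.26,0,0]}]'
cat >> h.py <<'E'
def lid():
    s=robot.state();z=R.from_rotvec(s['tcp_rot']).as_matrix()[:,2];v=s['ee_pos']-.017*z-np.load('hinge.npy');x=-v@HX
    print('lid deg',np.degrees(np.arctan2(v[2],x)-np.arctan2(.05,.236)),'radius',np.hypot(x,v[2]))
    b=np.load('hinge.npy')
    W=[]
    t0=np.degrees(np.arctan2(v[2],x)-np.arctan2(.05,.236))
    for th in np.linspace(t0,60,9)[1:]:
        a=np.radians(th)+np.arctan2(.05,.236);O=ori(-4.5,60+th/2,-90);W.append((b+.2412*(-np.cos(a)*HX+np.sin(a)*np.array([0,0,1]))+.017*O.as_matrix()[:,2],O,1))
    rows(W)
E
python3 -c "from h import *;show();lid()"
```

```text
time_s: 24.82
ee_pos: [0.5024, 0.2066, 0.2383]
tcp_rot: [-2.003, 2.171, -0.283]
wrist_force: [-11.6, -3.1, 7.6]
width: 0.129
{'time_s': 24.825, 'joints': [0.315, 0.14, -0.367, 0.825, -0.099, -1.187], 'ee_pos': [0.502, 0.207, 0.238], 'tcp_rot': [-2.003, 2.171, -0.283], 'wrist_force': [-11.561, -3.103, 7.617], 'width': 0.129}
lid deg 29.884448069211544 radius 0.24194072146806966
step mm 16 deg 1.6
step mm 15 deg 1.9
step mm 15 deg 1.9
step mm 15 deg 1.9
step mm 15 deg 1.9
step mm 15 deg 1.9
step mm 15 deg 1.9
step mm 15 deg 1.9
8 [{"delta_pos":[-1, -13, -8],"rot":[-0.03, -0.0, -0.0]},{"delta_pos":[-1, -27, -15],"rot":[-0.06, -0.0, -0.0]},{"delta_pos":[-1, -41, -22],"rot":[-0.09, -0.0, -0.0]},{"delta_pos":[-1, -55, -27],"rot":[-0.13, -0.0, -0.0]},{"delta_pos":[-1, -70, -32],"rot":[-0.16, -0.0, -0.0]},{"delta_pos":[-1, -85, -35],"rot":[-0.19, -0.0, -0.0]},{"delta_pos":[-1, -100, -38],"rot":[-0.23, -0.0, -0.0]},{"delta_pos":[-1, -115, -39],"rot":[-0.26, -0.0, -0.0]}]
```

```bash
python3 -m creep '[{"delta_pos":[-1,-12,-10],"rot":[-0.03,0,0]},{"delta_pos":[-1,-26,-17],"rot":[-0.06,0,0]},{"delta_pos":[-1,-40,-24],"rot":[-0.09,0,0]},{"delta_pos":[-1,-55,-29],"rot":[-0.13,0,0]}]'
python3 -c "from h import *;show();lid()"
```

```text
time_s: 25.32
ee_pos: [0.5478, 0.2024, 0.2798]
tcp_rot: [-2.071, 2.246, -0.148]
wrist_force: [-3.2, -10.1, -0.0]
width: 0.128
{'time_s': 25.325, 'joints': [0.254, 0.287, -0.04, 1.125, -0.046, -1.238], 'ee_pos': [0.548, 0.202, 0.28], 'tcp_rot': [-2.071, 2.246, -0.148], 'wrist_force': [-3.238, -10.084, -0.001], 'width': 0.128}
lid deg 44.96137019908148 radius 0.2426371258467742
step mm 8 deg 0.8
step mm 8 deg 0.9
step mm 8 deg 0.9
step mm 8 deg 0.9
step mm 8 deg 0.9
step mm 8 deg 0.9
step mm 8 deg 0.9
step mm 8 deg 0.9
8 [{"delta_pos":[-2, -8, -2],"rot":[-0.01, -0.0, -0.0]},{"delta_pos":[-2, -15, -5],"rot":[-0.03, -0.0, -0.0]},{"delta_pos":[-2, -22, -8],"rot":[-0.05, -0.0, -0.0]},{"delta_pos":[-2, -29, -11],"rot":[-0.06, -0.0, -0.0]},{"delta_pos":[-2, -36, -13],"rot":[-0.08, -0.0, -0.0]},{"delta_pos":[-2, -44, -15],"rot":[-0.09, -0.0, -0.0]},{"delta_pos":[-2, -51, -17],"rot":[-0.11, -0.0, -0.0]},{"delta_pos":[-2, -58, -19],"rot":[-0.13, -0.0, -0.0]}]
```

```bash
python3 -m creep '[{"delta_pos":[1,-7,-4],"rot":[-0.01,0,0]},{"delta_pos":[1,-15,-7],"rot":[-0.03,0,0]},{"delta_pos":[1,-22,-10],"rot":[-0.05,0,0]},{"delta_pos":[1,-29,-12],"rot":[-0.06,0,0]},{"delta_pos":[1,-36,-15],"rot":[-0.08,0,0]},{"delta_pos":[1,-44,-17],"rot":[-0.09,0,0]},{"delta_pos":[1,-51,-19],"rot":[-0.11,0,0]},{"delta_pos":[1,-58,-21],"rot":[-0.13,0,0]},{"delta_pos":[1,-58,-21],"rot":[-0.13,0,0]}]'
python3 - <<'E'
from h import *
show();lid();snap('side','s7');p,d=snap('top','t7')
a=cv2.resize(cv2.imread('pics/s7.png')[60:310,170:450],(560,500),interpolation=cv2.INTER_CUBIC)
b=cv2.resize(cv2.imread('pics/t7.png')[140:280,190:310],(240,280),interpolation=cv2.INTER_CUBIC)
c=np.zeros((500,800,3),np.uint8);c[:,:560]=a;c[:280,560:]=cv2.convertScaleAbs(b,alpha=1.6);cv2.imwrite('pics/c9.png',c)
E
```

```text
time_s: 26.45
ee_pos: [0.6037, 0.1974, 0.3075]
tcp_rot: [2.127, -2.308, 0.002]
wrist_force: [-0.2, -8.0, -2.7]
width: 0.129
{'time_s': 26.45, 'joints': [0.202, 0.494, 0.351, 1.429, -0.003, -1.287], 'ee_pos': [0.604, 0.197, 0.308], 'tcp_rot': [2.127, -2.308, 0.002], 'wrist_force': [-0.162, -8.022, -2.723], 'width': 0.129}
lid deg 60.26185820303463 radius 0.24274564824785091
step mm 3 deg 0.3
step mm 0 deg 0.0
step mm 0 deg 0.0
step mm 0 deg 0.0
step mm 0 deg 0.0
step mm 0 deg 0.0
step mm 0 deg 0.0
step mm 0 deg 0.0
8 [{"delta_pos":[-2, 0, 2],"rot":[-0.0, -0.0, -0.0]},{"delta_pos":[-2, 0, 2],"rot":[-0.0, -0.0, -0.0]},{"delta_pos":[-2, 0, 2],"rot":[-0.0, -0.0, -0.0]},{"delta_pos":[-2, 0, 2],"rot":[-0.0, -0.0, -0.0]},{"delta_pos":[-2, 0, 2],"rot":[0.0, -0.0, -0.0]},{"delta_pos":[-2, 0, 2],"rot":[0.0, -0.0, -0.0]},{"delta_pos":[-2, 0, 2],"rot":[0.0, -0.0, -0.0]},{"delta_pos":[-2, 1, 2],"rot":[0.0, -0.0, -0.0]}]
```

View pics/c9.png

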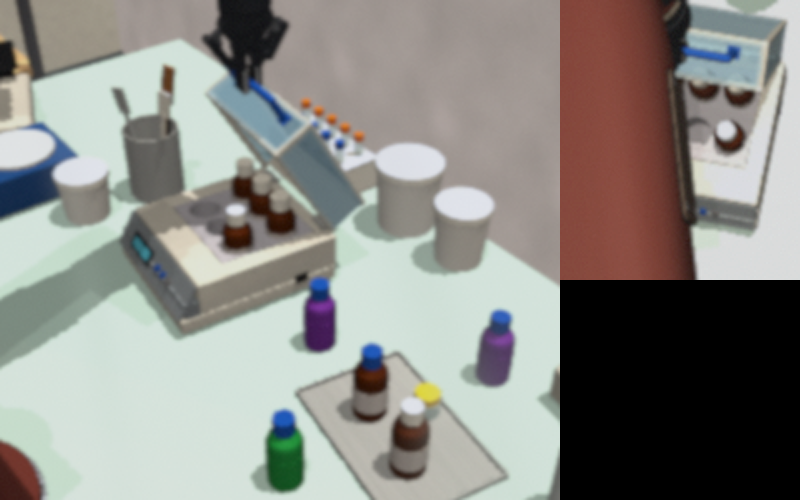

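The lid is open with the gripper on the bar (side crop 250,85), and the bottle and bystanders are standing. I'll relieve the sideways force and check the angle independently by fitting a plane to the lid's front face in the depth image.

```bash
python3 -m creep '[{"delta_pos":[1,0,0],"rot":[0,0,0]},{"delta_pos":[2,0,0],"rot":[0,0,0]},{"delta_pos":[2,0,0],"rot":[0,0,0]},{"delta_pos":[2,0,0],"rot":[0,0,0]}]' - 40
python3 - <<'E'
from h import *
np.set_printoptions(precision=3,suppress=True)
show()
h=np.load('hinge.npy')
for n in('side','top'):
    p,d=robot.snapshot(n);P=cloud(n,d);q=P[(d>0)]-h
    X=q@HX;Y=q@HY;Z=q[:,2];m=(abs(Y)<.11)&(X<.06)&(X>-.16)&(Z>.12)&(Z<.24)
    # front-face plane normal u, distance ~ .194 along u from hinge
    for th in(55,60,65):
        t=np.radians(th);e=-X*np.cos(t)+Z*np.sin(t);w=X*np.sin(t)+Z*np.cos(t)
        k=m&(abs(e-.194)<.012)&(w>.005)&(w<.07);print(n,th,k.sum(),end=' ')
        if k.sum()>30:
            for _ in range(4):
                A=np.c_[X[k],Y[k],np.ones(k.sum())];c=np.linalg.lstsq(A,Z[k],rcond=None)[0]
                r=Z-(np.c_[X,Y,np.ones(len(X))]@c);k=m&(abs(r)<.005)&(abs(e-.194)<.025)&(w>.0)&(w<.075)
            print('normal elev',np.degrees(np.arctan2(1,-c[0]*-1)) if 0 else 90-np.degrees(np.arctan(c[0])),k.sum(),c)
        else:print()
    hsv=cv2.cvtColor(p[:,:,::-1].copy(),cv2.COLOR_BGR2HSV);b=(hsv[...,0]>100)&(hsv[...,0]<125)&(hsv[...,1]>130)&(abs((P-h)@HY)<.09)&(P[...,2]>.29)&(P[...,2]<.35)
    v=P[b]-h;
    if len(v):print('bar',np.median(v@HX),np.median(v[:,2]),len(v),'deg',np.degrees(np.arctan2(np.median(v[:,2]),-np.median(v@HX)))-11.96)
P=cloud('side',robot.snapshot('side')[1]);q=P[(np.hypot(P[...,0]-.529,P[...,1]+.182)<.04)&(P[...,2]>.106)];print('cap top',q.mean(0),q[:,2].max(),len(q))
E
```

```text
time_s: 27.05
ee_pos: [0.603, 0.1974, 0.3074]
tcp_rot: [2.131, -2.308, -0.0]
wrist_force: [5.6, -1.0, -17.4]
width: 0.122
{'time_s': 27.05, 'joints': [0.201, 0.491, 0.346, 1.426, 0.0, -1.29], 'ee_pos': [0.603, 0.197, 0.307], 'tcp_rot': [2.131, -2.308, -0.0], 'wrist_force': [5.634, -1.013, -17.404], 'width': 0.122}
side 55 788 normal elev 59.80617481203606 776 [ 0.582 -0.012  0.22 ]
side 60 775 normal elev 59.98647876338992 832 [ 0.578 -0.012  0.22 ]
side 65 511 normal elev 59.979995672361625 572 [ 0.578 -0.012  0.22 ]
bar -0.07666661752182224 0.22789647808585667 78 deg 59.4465541509451
top 55 621 normal elev 59.54687832546293 673 [ 0.588 -0.012  0.222]
top 60 780 normal elev 60.05697556523921 838 [ 0.576 -0.013  0.221]
top 65 587 normal elev 60.54724235167224 605 [ 0.565 -0.01   0.22 ]
bar -0.07417916486091188 0.2317792366557706 103 deg 60.29312882361162
cap top [ 0.528 -0.184  0.111] 0.11537288401632206 80
```

```bash
python3 -c "
from h import *
robot.job_done();show()"
```

```text
the job is handed in; nothing more can be done
the job is handed in; nothing more can be done
```

The blue-capped bottle is mixed and back in the tray, and the arm is holding the heater lid open at about 60°. I handed the job in at about 27 s of the 72 s allowed.

- **Bottle:** I turned it over until the cap was about 159° from upright, worked out from the arm pose, and a picture showed it inverted. I set it down in its original place with about 9 N of contact. The last depth check found the top of the cap at 0.115 m, which fits a bottle standing upright on the tray floor.
- **Lid:** Fitting a plane to the lid's front face gave 59.8–60.0° from the side camera and 59.5–60.5° from the top camera. The handle position gave 59.4° and 60.3°, and the arm pose 60.3°.
- **Other items:** The last picture, taken with the lid open, shows the white-capped bottle, jar, tub and pot standing where they were. The beaker was outside that picture and the orange bottle was almost entirely outside it. I did not check either again at the end, but the arm's path kept well away from them.

One thing was off: after I tightened the grip to 40 N, the wrist force rose to about 18 N, mostly downward. That is well under the 120 N limit, and I left it. After hand-in the robot gave no further readings, so I could not check the final second.

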